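Hang the cordless carver on the spring-balanced arm over the stool seat

ROBOT

A 7-joint arm with a two-finger parallel gripper is mounted at the origin on a cart in front of the work surface, level with it; the furniture and walls round the work are solid. World frame = base frame: x ahead of the robot, y to its left, z up, the work surface at z = 0. Lengths are in m, angles in rad, forces in N, time in s.
With the tool pointing down it reaches from about 0.425 to 0.875 m from the base axis. Payload 4.7 kg.
Tool frame: the origin (TCP) lies midway between the tips of the shut fingers; the grasp point (between the pads) lies arm.tcp_to_grasp behind it (arm.tcp_to_grasp is the distance from the TCP to the grasp point, in m); z points along the fingers, y is the line along which they close (so a half turn about z gives the same grasp; the last joint's range is limited). The gripper opens to 85 mm and grips with 20 to 120 N. Pads are 22 mm wide; open, the fingers measure 114 mm over their backs; the gripper's body (76 mm by 85 mm) begins 54 mm behind the grasp point. The pads swing forward as they close: fully open they stand 13 mm farther back than shut.
Start: joints at [1.274, 0.321, -0.07, 1.45, 0.023, 1.371, -0.057], TCP at [0.199, -0.619, 0.231] pointing down, gripper open.
Joint ranges: [-2.86, 2.86], [-0.3, 2.09], [-1.38, 1.24], [0.06, 2.45], [-1.56, 4.7], [0.09, 2.05], [-2.69, 2.69]. Speed limits (rad/s): [2.57, 2.57, 3.14, 3.14, 3.14, 3.14, 3.14].

INTERFACE

Orientations are given as a unit quaternion [x, y, z, w].
In Python, from plant import arm, grab_frame, ticket gives the robot as it stands. The module is installed in compiled form; this text tells all that it offers.
- The arm moves only by the tool drive_tool, never from a script. Its argument "plan" is text: rows parted by semicolons, each of 7 numbers parted by spaces: the shift along the tool's x, y, z in units of 0.2 m (1.0 is 0.2 m), then the turn, a rotation vector about the tool's x, y, z in units of 45 degrees (1.0 is 45 degrees), then the opening, from 0 (shut) to 1 (fully open). In form: x y z ax ay az hand; .... A call has exactly 10 rows; each row is the pose to reach, as a shift and turn from the pose commanded when the call began, along the tool's axes at that moment; what a row does not reach only later rows make up. A row lasts 1/10 s, in which the tool goes at most 50 mm and 8.59 degrees, less where a joint would pass 70% of its speed; a pose out of reach is approached as far as the arm can. A call with a number of a shift or a turn outside -1 to 1 is refused whole. A call with a gripper value outside its range is refused whole. The fingers move at their own pace and stop on an object; "newtons" is the grip in N (left out, the last holds). Time passes only in rows, so rows that repeat a pose let the fingers close, or fill a call up. It gives the time, the measured TCP pose, the force, the opening and the grip force at its end, in the units of the state.
- arm.sense(): the state, without advancing time (a new reading comes with each control period).
- grab_frame(name): name is "scene" or "side" or "wrist"; returns a dict with "image" (400x640x3 uint8, red, green, blue), "vfov" (degrees; the focal length in pixels is half the picture's height over the tangent of half this angle, whatever the lens; pixels are square), "cx", "cy" (the principal point, pixels), "extrinsics" (4x4, takes a point from world to camera coordinates). Camera axes: x right, y down, z forward; pixel columns grow to the right and rows downward; lengths in m; the calibration is good to about 2 mm. A picture is of the moment at which its call begins. There is no depth.
- ticket.finish_job(): hands the job in; it is judged then, once.
The state is a dict: "time": time; "joint_positions": joint angles; "joint_vel": joint speeds; "joint_torque": joint torques, N m; "tool_pos": TCP position; "orientation": TCP orientation; "wrist_force": force on the tool from outside, world axes, zero at the start; "torque": the same for the moment, N m; "opening": finger opening in m; "gripper_force": force on a finger pad.
Only numpy, scipy, OpenCV 4.12 (cv2) and the standard library are available. Lean on these libraries where they do the work, as an engineer would, in place of code of your own. Each camera call takes 0.05 s, during which the arm holds its last target. There are 200 camera calls.

TASK

Swing the parked balancer arm round so that its hook is over the middle of the round walnut stool seat, then hang the green cordless carver by its wire bail on the hook. Ease it down slowly and let go only once the arm has settled and carries the whole weight, so that the arm neither drops nor springs up; do not force the hook, keep the carver off the seat, and leave the seat and the other things where they are.

Things in the scene. Friction and masses are not known exactly. Their poses are not given: they have to be found in the camera images.
- stand: fixed stand of the balancer arm: round dark cast base 120 mm across, upright tube; origin at the centre of the base's underside on the table. Its x axis is the boom's direction (seen from above) at head joint 0; z up. The blue head 285 mm above it swivels about the upright axis
- head (a joint): swing of the arm about the stand's upright axis, rad, counter-clockwise from above positive; range -0.35 to 0.9; 0 = boom along the stand's x axis. Stays where it is left (friction about 0.3 N at the hook)
- boom (a joint): sink of the boom about the level axis through boom_pivot, rad: 0 = empty, at its upper stop, boom rising outwards by 0.20 rad; grows as it sinks, to the lower stop at 0.62. Spring: about 1 N at the hook starts it sinking, then some 55 N/m (settles 0.05 to 0.4 rad down); lightly damped. The hook sinks on an arc about the pivot; a side pull on it, being below the pivot, also loads the spring
- boom_pivot (a point): point on the stand's upright axis where the boom hinges, 285 mm above the table, in the middle of the grey spring drum (68 mm across)
- boom_knob (a point): centre of the red ball knob (24 mm) standing on top of the boom, for swinging it: 190 mm out along the 18 mm boom tube from the pivot and 34 mm above the tube's axis; the stalk below the ball is 10 mm thick. Moves with the boom
- hook_seat (a point): where the middle of the bail bar lies when seated. Steel J-hook, 7 mm wire, in the boom's upright plane at its outer end, 260 mm out and 60 mm under the boom axis; throat 16 mm wide, open upwards; stem on the stand's side, upturned tip on the outer side ending 19 mm above this point (arm empty); the wire's underside is 10 mm below it. The bar enters from outside over the tip
- carver: green and black cordless carver, 295 mm long, lying on its flat sole (90 x 48 mm): origin in the middle of the sole's underside, below the bail; x axis along the tool to the black battery end (at +145 mm; the brass burr ends at -150 mm), z up. Housing top 48 mm above the sole. Weighs 0.2 to 0.68 kg by the battery fitted; centre of mass under the bail: hangs level
- bail (a point): middle of the top bar of the carver's fixed steel wire bail, 95 mm above the sole (5 mm wire). The bail is an upright arch across the tool, 39 mm wide inside, the bar level along the tool's y axis, with 44 mm of clear height below it above the housing. The hook goes in under the bar along the tool's x axis from the burr side, so that the battery end points away from the stand
- carver_grip (a point): middle of the ribbed black rubber grip, 76 mm from the bail towards the battery and 26 mm above the sole; 64 mm long, 37 mm wide between flat sides, 36 mm high
- stool_blank: round dark walnut stool seat, 286 mm across, 24 mm thick, loose on the table; origin in the middle of its underside
- sliding_bevel: bystander: dark wooden sliding bevel lying beyond the seat, 130 x 24 x 20 mm, origin at the middle of its underside

How it is judged:
By the outcome, as a careful person would: the job done as asked, in the order asked, and still so for the second after the job is handed in, with the robot touching nothing.
It also fails if it takes over 72 s, if anything falls off the work surface, if the arm or the gripper's body presses on something with over 40 N, if the wrist force passes 120 N, or if a joint passes its speed limit or range.

## Working session

There is one attempt and no reset: what is moved stays moved. The work goes in short steps, Python scripts to look and compute and a tool call to move; the robot and the scene stay as the last step left them, time stands still between calls to the robot, and variables do not carry over. Pictures are saved under pics/ and viewed, at most 10 in all, crops included, and the job is handed in when it is done.

Besides the shell and the picture viewer there is one more tool, called after "Call:" by a JSON object that holds its "op" and its "data", one argument or row to a line. drive_tool: Moves the arm, as the interface text tells. Its arguments: {"type":"object","properties":{"plan":{"type":"string"},"newtons":{"type":"number"}},"required":["plan"]}

```bash
mkdir -p pics; python3 - <<'E'
from plant import arm, grab_frame
import cv2,numpy as np
np.set_printoptions(precision=4,suppress=True)
s=arm.sense(); print(s, arm.tcp_to_grasp)
for n in("scene","side"):
    f=grab_frame(n); cv2.imwrite(f"pics/{n}0.png",f["image"][:,:,::-1]); print(n,f["vfov"],f["cx"],f["cy"],f["extrinsics"])
E
```

```text
{'time': 0.0, 'joint_positions': array([ 1.2741,  0.3218, -0.0701,  1.4517,  0.0226,  1.3708, -0.0569]), 'joint_vel': array([-0.0009, -0.0015,  0.001 ,  0.0006, -0.0017,  0.0013, -0.0001]), 'joint_torque': array([ -0.0001, -49.3579,  -0.3821, -31.4329,   0.0131,   0.0114,
         0.    ]), 'tool_pos': array([ 0.1986, -0.6184,  0.2302]), 'orientation': array([ 0.9879,  0.1548, -0.0002, -0.0009]), 'wrist_force': array([-0.3905,  0.2323, -0.1341]), 'torque': array([ 0.0443, -0.0133,  0.0107]), 'gripper_force': 0.0, 'opening': 0.08581449739674019} 0.0187
scene 52.11767623170498 318.248554737719 203.8301055185675 [[-0.7468 -0.665   0.0111  0.2992]
 [-0.5028  0.5536 -0.6639  0.5121]
 [ 0.4354 -0.5014 -0.7477  0.9157]
 [ 0.      0.      0.      1.    ]]
side 48.4092450525226 317.6913819149748 199.43034091170563 [[ 0.849  -0.528  -0.0208 -0.5608]
 [-0.26   -0.383  -0.8864  0.2902]
 [ 0.46    0.758  -0.4624  1.3016]
 [ 0.      0.      0.      1.    ]]
```

View pics/scene0.png

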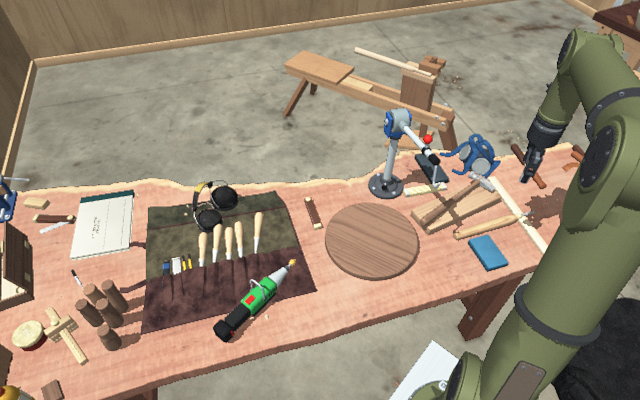

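View pics/side0.png

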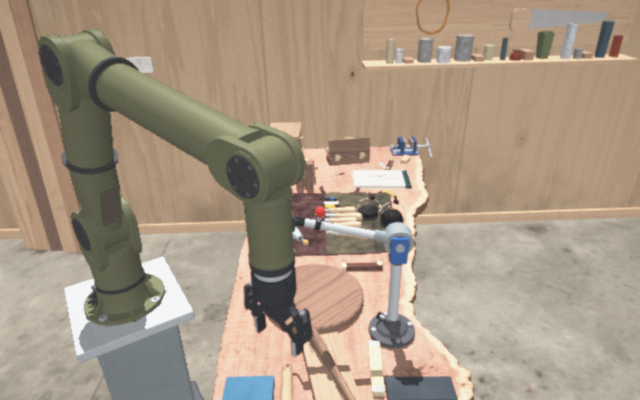

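The scene view shows the stand base at about (386,186), the blue head at (398,120), the red knob at (428,139) and the hook near (435,175). The seat is centred at about (372,240), and the carver runs from its battery at (225,328) to its burr at (293,262). In the side view the base is at (391,331), the knob at (320,212), and the robot hides the carver.

```bash
cat > h.py <<'E'
from plant import arm, grab_frame
import cv2,numpy as np
from scipy.spatial.transform import Rotation as R
np.set_printoptions(precision=4,suppress=True)
class V:
    def __init__(s,n,save=None):
        f=grab_frame(n); s.im=f["image"]; s.E=f["extrinsics"]; s.F=s.im.shape[0]/2/np.tan(np.radians(f["vfov"]/2)); s.c=np.array([f["cx"],f["cy"]])
        s.hsv=cv2.cvtColor(s.im,cv2.COLOR_RGB2HSV); s.o=-s.E[:3,:3].T@s.E[:3,3]
        if save: cv2.imwrite(f"pics/{save}.png",s.im[:,:,::-1])
    def ray(s,p):
        d=s.E[:3,:3].T@np.append((np.array(p)-s.c)/s.F,1); return d/np.linalg.norm(d)
    def plane(s,p,z):
        d=s.ray(p); return s.o+d*(z-s.o[2])/d[2]
    def proj(s,P):
        q=s.E[:3,:3]@P+s.E[:3,3]; return q[:2]/q[2]*s.F+s.c
    def mask(s,lo,hi,box=None):
        m=cv2.inRange(s.hsv,np.array(lo),np.array(hi))
        if box: k=np.zeros_like(m); x0,y0,x1,y1=box; k[y0:y1,x0:x1]=255; m&=k
        return m
def big(m,k=0):
    cs=sorted(cv2.findContours(m,cv2.RETR_EXTERNAL,cv2.CHAIN_APPROX_NONE)[0],key=cv2.contourArea)
    return cs[-1-k]
def tri(v,p,w,q):
    A=np.zeros((3,3));b=np.zeros(3)
    for c,x in((v,p),(w,q)):
        d=c.ray(x);M=np.eye(3)-np.outer(d,d);A+=M;b+=M@c.o
    return np.linalg.solve(A,b)
def cen(m):
    M=cv2.moments(big(m)); return M["m10"]/M["m00"],M["m01"]/M["m00"]
E
python3 - <<'E'
from h import *
v=V("scene");w=V("side")
red=lambda c,b:c.mask([0,180,120],[6,255,255],b)|c.mask([174,180,120],[180,255,255],b)
k1=cen(red(v,(415,125,440,155)));k2=cen(red(w,(305,195,335,225)));print("knob",k1,k2,tri(v,k1,w,k2))
for p in[(386,186),]: print("base z.01",v.plane(p,.012))
print("base side",w.plane((391,331),.012))
# seat: hsv sample, fit
print("hsv seat",v.hsv[240,372],v.hsv[225,360],"table",v.hsv[300,400],"green",v.hsv[290,262],v.hsv[302,247],'batt',v.hsv[328,226], 'base',v.hsv[186,372])
print("batt end",v.plane((218,333),.02),"burr",v.plane((296,260),.03))
for p in[(372,240),(325,240),(419,245),(372,203),(375,279)]:print("seat",p,v.plane(p,.024))
print("bevel",v.plane((313,212),.02))
im=cv2.resize(v.im[230:350,200:310],None,fx=4,fy=4,interpolation=cv2.INTER_CUBIC)
im2=cv2.resize(v.im[100:220,360:470],None,fx=4,fy=4,interpolation=cv2.INTER_CUBIC)[:, :350]
cv2.imwrite("pics/crop1.png",np.hstack([im,im2])[:,:,::-1])
E
```

```text
Traceback (most recent call last):
  File "h.py", line 29, in cen
    M=cv2.moments(big(m)); return M["m10"]/M["m00"],M["m01"]/M["m00"]
                                  ~~~~~~~~^~~~~~~~~
ZeroDivisionError: float division by zero
```

```bash
sed -i 's/M=cv2.moments(big(m)); return.*/y,x=np.nonzero(m); return x.mean(),y.mean(),len(x)/; s/np.array(p)-s.c/np.array(p)[:2]-s.c/' h.py
python3 - <<'E'
from h import *
v=V("scene");w=V("side")
red=lambda c,b:c.mask([0,170,70],[6,255,255],b)|c.mask([174,170,70],[180,255,255],b)
k1=cen(red(v,(415,125,440,155)));k2=cen(red(w,(305,195,335,225)));print("knob",k1,k2,tri(v,k1,w,k2))
for p in[(386,186),]: print("base z.01",v.plane(p,.012))
print("base side",w.plane((391,331),.012))
print("hsv seat",v.hsv[240,372],v.hsv[225,360],"table",v.hsv[300,400],"green",v.hsv[290,262],v.hsv[302,247],'batt',v.hsv[328,226], 'base',v.hsv[186,372])
print("batt end",v.plane((218,333),.02),"burr",v.plane((296,260),.03))
for p in[(372,240),(325,240),(419,245),(372,203),(375,279)]:print("seat",p,v.plane(p,.024))
print("bevel",v.plane((313,212),.02))
im=cv2.resize(v.im[230:350,200:310],None,fx=4,fy=4,interpolation=cv2.INTER_CUBIC)
im2=cv2.resize(v.im[100:220,360:470],None,fx=4,fy=4,interpolation=cv2.INTER_CUBIC)[:, :350]
cv2.imwrite("pics/crop1.png",np.hstack([im,im2])[:,:,::-1])
E
```

```text
knob (np.float64(427.19354838709677), np.float64(138.67741935483872), 62) (np.float64(319.7631578947368), np.float64(212.07894736842104), 38) [ 0.4116 -0.4228  0.357 ]
base z.01 [ 0.5518 -0.5204  0.012 ]
base side [ 0.5531 -0.5315  0.012 ]
hsv seat [ 11  90 186] [ 12  85 193] table [ 11  84 241] green [ 75  57 170] [  0 200 255] batt [108  28  45] base [101  23 122]
batt end [0.5616 0.204  0.02  ] burr [ 0.5628 -0.085   0.03  ]
seat (372, 240) [ 0.4449 -0.2943  0.024 ]
seat (325, 240) [ 0.5505 -0.1987  0.024 ]
seat (419, 245) [ 0.3289 -0.3742  0.024 ]
seat (372, 203) [ 0.5351 -0.4153  0.024 ]
seat (375, 279) [ 0.3571 -0.1905  0.024 ]
bevel [ 0.6544 -0.2593  0.02  ]
```

View pics/crop1.png

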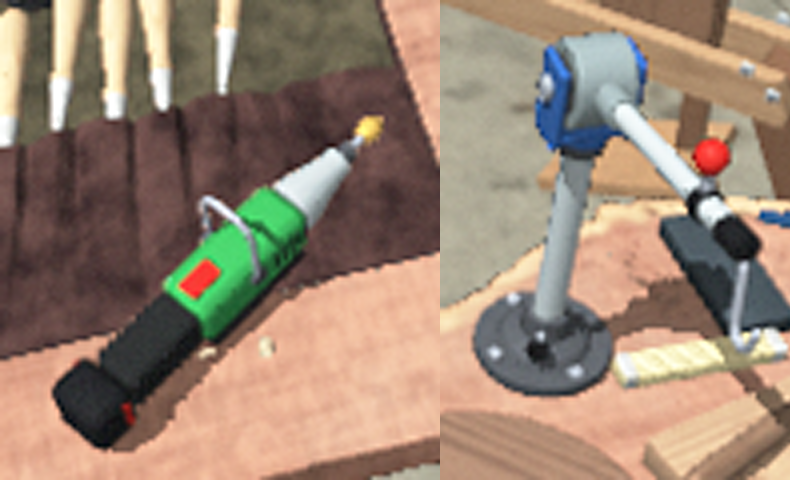

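The crop shows the carver's bail bar running from about (252,280) to (263,289), with the burr at (292,262) and the battery end at (222,332). The hook hangs at (546,185) and is open outwards.

```bash
python3 - <<'E'
from h import *
from scipy.optimize import least_squares
v=V("scene");w=V("side")
def circ(c,m,z,r,x0):
    m=cv2.morphologyEx(m,cv2.MORPH_OPEN,np.ones((3,3)))
    P=np.array([c.plane(p,z)[:2] for p in big(m)[:,0,:]])
    s=least_squares(lambda q:np.hypot(*(P-q).T)-r,x0,loss='soft_l1',f_scale=.003)
    return s.x,np.median(abs(s.fun)),len(P)
print("seat",circ(v,v.mask([0,0,0],[180,255,222],(318,198,424,285)),.022,.143,[.445,-.3]))
print("base v",circ(v,v.mask([80,0,0],[130,90,170],(362,168,412,204)),.008,.06,[.552,-.526]))
print("base w",circ(w,w.mask([80,0,0],[140,90,170],(364,310,420,352)),.008,.06,[.552,-.526]))
b=(375,100,415,140)
m1=v.mask([100,110,60],[125,255,255],b);m2=w.mask([100,110,60],[125,255,255],(385,225,415,270))
p,q=cen(m1),cen(m2);print("blue",p,q,tri(v,p,w,q))
y=cen(v.mask([18,120,120],[34,255,255],(280,252,300,272)));Y=v.plane(y,.027);print("burr",y,Y)
g=v.mask([45,120,50],[75,255,255],(225,260,285,320));G=cen(g);print("green",G,v.plane(G,.035))
bl=v.mask([0,0,0],[180,255,75],(210,295,250,345));c=big(bl);print(cv2.minAreaRect(c)); B=v.plane((222,332),.026);print("batt",B,"ang",np.degrees(np.arctan2(*(B-Y)[1::-1])))
for z,p in((.095,(252,280.5)),(.095,(263,289))):print(v.plane(p,z))
d=np.array([.0,1,0])
E
```

```text
seat (array([ 0.4508, -0.2992]), np.float64(0.0025040791281436825), 247)
base v (array([ 0.5557, -0.5255]), np.float64(0.0031342125115962002), 112)
base w (array([ 0.5618, -0.5255]), np.float64(0.0049423994310968875), 137)
blue (np.float64(392.38862559241704), np.float64(126.70616113744076), 211) (np.float64(398.62116991643455), np.float64(250.18941504178272), 359) [ 0.5684 -0.5227  0.2532]
burr (np.float64(292.2692307692308), np.float64(261.4230769230769), 26) [ 0.5688 -0.0757  0.027 ]
green (np.float64(259.80470162748645), np.float64(294.7233273056058), 553) [0.5555 0.063  0.035 ]
((232.25, 321.75), (19.79899024963379, 40.305084228515625), 45.0)
batt [0.5533 0.1965 0.026 ] ang 93.27099211535716
[0.572  0.0673 0.095 ]
[0.5327 0.0653 0.095 ]
```

```bash
cat >> h.py <<'E'
def pose(a,tilt=0):
    a=np.radians(a);y=np.array([np.cos(a),np.sin(a),0]);z=np.array([0,0,-1.]);M=np.column_stack([np.cross(y,z),y,z])
    return R.from_matrix(M)*R.from_euler('y',tilt,degrees=True)
def go(P,a,frm=None,tilt=0):
    "units to reach TCP P with closing axis at a deg; frm=(P,a) commanded start"
    s=arm.sense();p,q=(s["tool_pos"],R.from_quat(s["orientation"])) if frm is None else (np.array(frm[0]),pose(frm[1],tilt))
    t=q.inv().apply(np.array(P)-p)/.2;r=(q.inv()*pose(a,tilt)).as_rotvec()/(np.pi/4)
    return np.round(np.r_[t,r],3)
def st():
    s=arm.sense();q=R.from_quat(s["orientation"]);y=q.as_matrix()[:,1]
    print("t%.2f"%s["time"],s["tool_pos"],"yang %.1f"%np.degrees(np.arctan2(y[1],y[0])),"down",q.as_matrix()[:,2],"F",s["wrist_force"],"T",s["torque"],"op %.4f grip %.1f"%(s["opening"],s["gripper_force"]),"J",s["joint_positions"])
E
python3 - <<'E'
from h import *
print(go([.25,-.55,.43],-72.2+45))
print(go([.30,-.50,.43],-72.2+60))
E
```

```text
[ 0.349 -0.249 -0.994 -0.    -0.    -1.   ]
[ 0.664 -0.411 -0.994 -0.    -0.    -1.333]
```

Call:
{"op": "drive_tool", "data": {
  "plan": "0 0 -0.25 0 0 -0.19 1; 0 0 -0.5 0 0 -0.38 1; 0 0 -0.75 0 0 -0.57 1; 0.1 0 -0.95 0 0 -0.76 1; 0.2 -0.1 -0.95 0 0 -0.95 1; 0.35 -0.25 -0.95 0 0 -1 1; 0.5 -0.35 -0.95 0 0 -1 1; 0.65 -0.4 -0.95 0 0 -1 1; 0.65 -0.4 -0.95 0 0 -1 1; 0.65 -0.4 -0.95 0 0 -1 1",
  "newtons": 20
}}

```text
time: 1.4
tool_pos: [0.2985, -0.5026, 0.4216]
orientation: [0.853, 0.522, -0.0, 0.0]
wrist_force: [0.4, -0.0, -0.5]
opening: 0.0856
gripper_force: 0.0
```

```bash
python3 - <<'E'
from h import *
st(); print(go([.4116,-.4228,.43],54.6)); print(go([.4116,-.4228,.43],18))
E
```

```text
t1.40 [ 0.2985 -0.5026  0.4216] yang -27.1 down [-0.0002 -0.0009 -1.    ] F [ 0.3621 -0.0166 -0.4961] T [-0.     -0.0051  0.066 ] op 0.0856 grip 0.0 J [ 1.1921  0.1725 -0.2436  1.2631  0.0425  1.7103  0.485 ]
[ 0.613  0.322 -0.042 -0.001  0.001 -1.816]
[ 0.613  0.322 -0.042 -0.     0.001 -1.002]
```

Call:
{"op": "drive_tool", "data": {
  "plan": "0.1 0.05 -0.04 0 0 -0.19 1; 0.25 0.1 -0.04 0 0 -0.38 1; 0.4 0.2 -0.04 0 0 -0.57 1; 0.55 0.28 -0.04 0 0 -0.76 1; 0.613 0.322 -0.04 0 0 -0.95 1; 0.613 0.322 -0.04 0 0 -1 1; 0.613 0.322 -0.04 0 0 -1 1; 0.613 0.322 -0.04 0 0 -1 1; 0.613 0.322 -0.04 0 0 -1 1; 0.613 0.322 -0.04 0 0 -1 1"
}}

```text
time: 2.4
tool_pos: [0.4107, -0.424, 0.4293]
orientation: [0.59, 0.807, -0.0, 0.0]
wrist_force: [0.1, -0.4, 0.2]
opening: 0.0857
gripper_force: 0.0
```

```bash
python3 - <<'E'
from h import *
st(); print(go([.4116,-.4228,.342],54.6))
v=V("wrist","w1")
for k in([.4116,-.4228,.357],): print(v.proj(np.array(k)))
m=v.mask([0,150,60],[8,255,255])|v.mask([172,150,60],[180,255,255])
c=big(m);print(cv2.minEnclosingCircle(c)); print(v.plane(cv2.minEnclosingCircle(c)[0],.357),v.o)
E
```

```text
t2.40 [ 0.4107 -0.424   0.4293] yang 17.7 down [-0.0002 -0.0003 -1.    ] F [ 0.0722 -0.4003  0.2157] T [-0.012  -0.0097  0.0663] op 0.0857 grip 0.0 J [ 1.0786  0.2002 -0.3987  1.2248  0.0786  1.7315  1.0085]
[ 0.005  0.006  0.437 -0.     0.    -0.82 ]
[325.3775 204.9735]
((327.9136047363281, 205.8350830078125), 16.632034301757812)
[ 0.4135 -0.4229  0.357 ] [ 0.3904 -0.3601  0.5722]
```

View pics/w1.png

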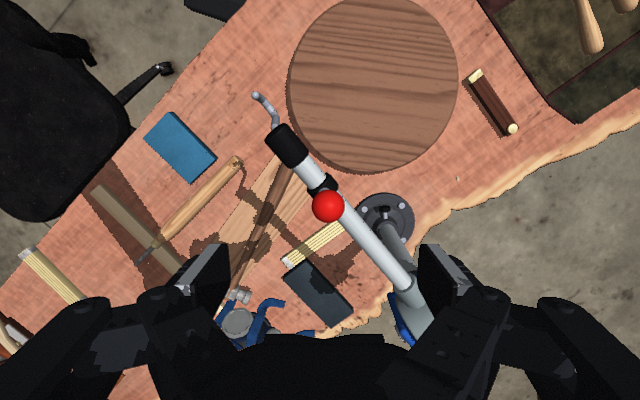

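The wrist view shows the red knob at (328,206), the boom running up-left to the hook at (258,97), and the seat centred at about (372,85). The knob lies between the open fingers, so I will turn and descend.

Call:
{"op": "drive_tool", "data": {
  "plan": "0 0.01 0 0 0 -0.19 1; 0 0.01 0 0 0 -0.38 1; 0 0.01 0 0 0 -0.57 1; 0 0.01 0 0 0 -0.76 1; 0 0.01 0.1 0 0 -0.82 1; 0 0.01 0.2 0 0 -0.82 1; 0 0.01 0.3 0 0 -0.82 1; 0 0.01 0.38 0 0 -0.82 1; 0 0.01 0.435 0 0 -0.82 1; 0 0.01 0.435 0 0 -0.82 1"
}}

```text
time: 3.45
tool_pos: [0.4126, -0.4224, 0.3408]
orientation: [0.303, 0.953, 0.001, -0.001]
wrist_force: [0.6, -0.4, 0.2]
opening: 0.0858
gripper_force: 0.0
```

Call:
{"op": "drive_tool", "data": {
  "plan": "0 0 0 0 0 0 0.8; 0 0 0 0 0 0 0.6; 0 0 0 0 0 0 0.5; 0 0 0 0 0 0 0.4; 0 0 0 0 0 0 0.3; 0 0 0 0 0 0 0.2; 0 0 0 0 0 0 0.2; 0 0 0 0 0 0 0.2; 0 0 0 0 0 0 0.2; 0 0 0 0 0 0 0.2",
  "newtons": 20
}}

```text
time: 4.45
tool_pos: [0.4133, -0.4227, 0.3425]
orientation: [0.303, 0.953, -0.0, 0.0]
wrist_force: [-0.2, 0.4, 1.3]
opening: 0.0226
gripper_force: 19.5
```

```bash
python3 - <<'E'
from h import *
st()
s=np.array([.557,-.526]);p=arm.sense()["tool_pos"]
for f in(5,10,15,20,25,29.5):
    a=144.6-f; P=np.r_[s+.1785*np.array([np.cos(np.radians(a)),np.sin(np.radians(a))]),p[2]]
    print(f,P,go(P,a-90))
E
```

```text
t4.45 [ 0.4133 -0.4227  0.3425] yang 54.7 down [ 0.0001 -0.0003 -1.    ] F [-0.2291  0.401   1.3405] T [ 0.0268  0.0613 -0.0519] op 0.0226 grip 19.5 J [ 1.1401  0.1946 -0.4595  1.406   0.086   1.5605  1.6421]
5 [ 0.4211 -0.4103  0.3425] [ 0.004  0.073 -0.    -0.     0.     0.114]
10 [ 0.4317 -0.3989  0.3425] [-0.006  0.15  -0.    -0.     0.     0.225]
15 [ 0.4432 -0.3885  0.3425] [-0.023  0.226 -0.    -0.     0.     0.336]
20 [ 0.4556 -0.3791  0.3425] [-0.047  0.3   -0.    -0.     0.     0.447]
25 [ 0.4688 -0.3708  0.3425] [-0.077  0.372 -0.    -0.     0.     0.558]
29.5 [ 0.4813 -0.3644  0.3425] [-0.109  0.435 -0.    -0.     0.     0.658]
```

Call:
{"op": "drive_tool", "data": {
  "plan": "0 0.02 0 0 0 0.03 0.2; 0 0.045 0 0 0 0.07 0.2; 0 0.07 0 0 0 0.11 0.2; 0 0.1 0 0 0 0.15 0.2; -0.005 0.125 0 0 0 0.19 0.2; -0.01 0.15 0 0 0 0.225 0.2; -0.015 0.175 0 0 0 0.26 0.2; -0.02 0.2 0 0 0 0.3 0.2; -0.025 0.226 0 0 0 0.336 0.2; -0.025 0.226 0 0 0 0.336 0.2"
}}

```text
time: 5.45
tool_pos: [0.4446, -0.3879, 0.3424]
orientation: [0.425, 0.905, 0.0, 0.001]
wrist_force: [0.5, 0.3, 0.8]
opening: 0.0224
gripper_force: 19.6
```

```bash
python3 - <<'E'
from h import *
st()
s=np.array([.557,-.526]);p=arm.sense()["tool_pos"]
for f in(20,25,29.5):
    a=144.6-f; P=np.r_[s+.1785*np.array([np.cos(np.radians(a)),np.sin(np.radians(a))]),p[2]]
    print(f,P,go(P,a-90))
E
```

```text
t5.45 [ 0.4446 -0.3879  0.3424] yang 39.6 down [ 0.0012 -0.0003 -1.    ] F [0.4715 0.3001 0.7816] T [-0.0366 -0.2511 -0.0056] op 0.0224 grip 19.6 J [ 1.0678  0.192  -0.4661  1.4096  0.0854  1.559   1.3   ]
20 [ 0.4556 -0.3791  0.3424] [-0.001  0.071  0.     0.001  0.001  0.112]
25 [ 0.4688 -0.3708  0.3424] [-0.011  0.148  0.     0.001  0.001  0.223]
29.5 [ 0.4813 -0.3644  0.3424] [-0.026  0.216  0.     0.001  0.001  0.323]
```

Call:
{"op": "drive_tool", "data": {
  "plan": "0 0.025 0 0 0 0.035 0.2; 0 0.05 0 0 0 0.075 0.2; 0 0.075 0 0 0 0.11 0.2; -0.005 0.1 0 0 0 0.15 0.2; -0.008 0.125 0 0 0 0.19 0.2; -0.011 0.15 0 0 0 0.225 0.2; -0.015 0.17 0 0 0 0.255 0.2; -0.02 0.19 0 0 0 0.29 0.2; -0.026 0.216 0 0 0 0.323 0.2; -0.026 0.216 0 0 0 0.323 0.2"
}}

```text
time: 6.45
tool_pos: [0.4809, -0.3639, 0.3424]
orientation: [0.536, 0.844, 0.001, -0.0]
wrist_force: [-0.3, 2.6, 1.9]
opening: 0.0225
gripper_force: 19.7
```

```bash
python3 - <<'E'
from h import *
from scipy.optimize import least_squares
st()
v=V("scene","s2"); u=V("wrist"); 
# seat seen by wrist too
cv2.imwrite("pics/w2.png",np.hstack([cv2.resize(v.im[90:290,300:500],(400,400)),cv2.resize(u.im,None,fx=.6,fy=.6)[:240].repeat(1,0) if 0 else cv2.resize(u.im[:,100:500],(400,400))])[:,:,::-1])
E
```

```text
t6.45 [ 0.4809 -0.3639  0.3424] yang 25.2 down [ 0.0004  0.0012 -1.    ] F [-0.3039  2.6346  1.9493] T [ 0.4593 -0.0312  0.1394] op 0.0225 grip 19.7 J [ 0.9895  0.2231 -0.4681  1.3756  0.0987  1.5665  0.9705]
```

View pics/w2.png

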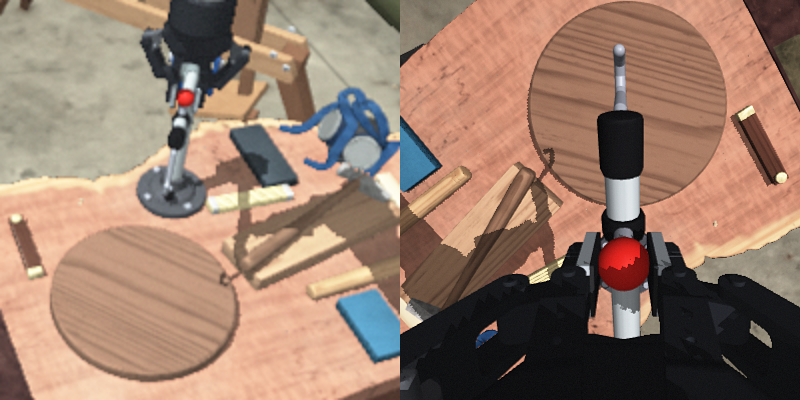

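The knob is held. In the wrist view the hook tip is at about (319,50), over a seat spanning x 228–427 and y 0–205. I will measure both and release.

```bash
python3 - <<'E'
from h import *
from scipy.optimize import least_squares
u=V("wrist")
pts=[(228,95),(240,150),(262,182),(285,198),(427,105),(415,150),(402,170),(385,185),(420,60),(405,33),(365,7),(245,50),(265,22)]
g=cv2.cvtColor(u.im,cv2.COLOR_RGB2GRAY)
P=np.array([u.plane(p,.022)[:2] for p in pts])
s=least_squares(lambda q:np.hypot(*(P-q).T)-.143,[.45,-.3],loss='soft_l1',f_scale=.003);print("seat",s.x,s.fun)
for z in(.278,.29,.297): print(z,u.plane((319,50),z))
m=u.mask([0,150,60],[8,255,255])|u.mask([172,150,60],[180,255,255]);(c,r)=cv2.minEnclosingCircle(big(m));print(c,r,u.plane(c,.357))
v=V("scene")
P=np.array([v.plane((300+x/2,90+y/2),.024)[:2] for x,y in[(51,298),(75,250),(140,226),(200,243),(237,300),(220,345),(160,372),(100,362)]])
s=least_squares(lambda q:np.hypot(*(P-q).T)-.143,[.45,-.3],loss='soft_l1',f_scale=.003);print("seat scene",s.x,s.fun)
E
```

```text
seat [ 0.4576 -0.3028] [-0.0012 -0.0029  0.0002  0.0013 -0.0015 -0.0025 -0.0022 -0.0036  0.0003
  0.0017 -0.0022 -0.0051 -0.0015]
0.278 [ 0.4344 -0.2731  0.278 ]
0.29 [ 0.4354 -0.2749  0.29  ]
0.297 [ 0.436  -0.2759  0.297 ]
(323.8333435058594, 263.5) 26.775915145874023 [ 0.4804 -0.3641  0.357 ]
seat scene [ 0.453  -0.3039] [-0.0014 -0.0101 -0.0051 -0.0003 -0.0015 -0.0045 -0.004  -0.0004]
```

Call:
{"op": "drive_tool", "data": {
  "plan": "0 0 0 0 0 0 0.3; 0 0 0 0 0 0 0.45; 0 0 0 0 0 0 0.6; 0 0 0 0 0 0 0.8; 0 0 0 0 0 0 0.9; 0 0 0 0 0 0 0.9; 0 0 -0.1 0 0 0 0.9; 0 0 -0.25 0 0 0 0.9; 0 0 -0.45 0 0 0 0.9; 0 0 -0.45 0 0 0 0.9"
}}

```text
time: 7.65
tool_pos: [0.4815, -0.3656, 0.4383]
orientation: [0.537, 0.844, -0.0, 0.005]
wrist_force: [0.4, 0.8, 1.0]
opening: 0.0767
gripper_force: 0.0
```

```bash
python3 - <<'E'
from h import *
st()
u=V("wrist","w3")
m=u.mask([0,150,60],[8,255,255])|u.mask([172,150,60],[180,255,255]);(c,r)=cv2.minEnclosingCircle(big(m));k=u.plane(c,.357);print("knob",c,r,k)
s=np.array([.557,-.526]);d=k[:2]-s;print(np.hypot(*d),np.degrees(np.arctan2(d[1],d[0])))
E
```

```text
t7.65 [ 0.4815 -0.3656  0.4383] yang 25.1 down [ 0.0076 -0.0056 -1.    ] F [0.3625 0.8137 0.9813] T [ 0.0524  0.0205 -0.0121] op 0.0767 grip 0.0 J [ 0.9685  0.2361 -0.4693  1.1722  0.1088  1.7476  0.968 ]
knob (321.7425842285156, 199.23995971679688) 15.982794761657715 [ 0.4797 -0.3643  0.357 ]
0.1792258356473575 115.54174424365844
```

View pics/w3.png

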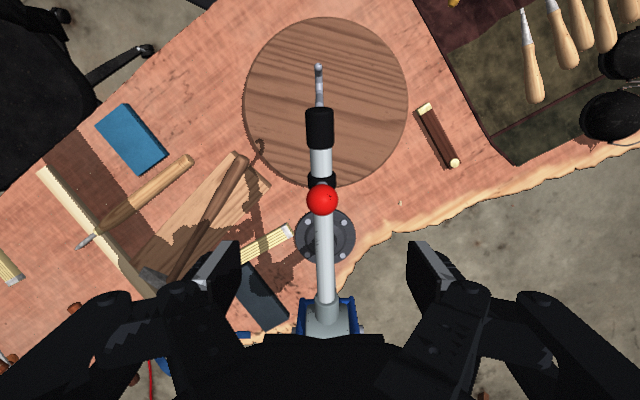

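After release the knob stayed at (322,199), the boom runs straight up the picture, and the hook tip is at (319,66) near the middle of the seat, which is centred at about (326,101). Next I go to the carver.

```bash
python3 - <<'E'
from h import *
print(go([.50,-.15,.43],12)); print(go([.53,-.0,.40],3.3));
E
```

```text
[0.936 0.542 0.024 0.004 0.006 0.29 ]
[1.552 0.995 0.172 0.005 0.006 0.484]
```

Call:
{"op": "drive_tool", "data": {
  "plan": "0.15 0.08 0 0 0 0.05 1; 0.3 0.16 0 0 0 0.1 1; 0.5 0.28 0 0 0 0.15 1; 0.7 0.4 0 0 0 0.2 1; 0.9 0.5 0 0 0 0.25 1; 1 0.65 0.05 0 0 0.3 1; 1 0.8 0.05 0 0 0.4 1; 1 0.95 0.05 0 0 0.484 1; 1 1 0.05 0 0 0.484 1; 1 1 0.05 0 0 0.484 1"
}}

```text
time: 8.7
tool_pos: [0.5769, -0.0985, 0.4206]
orientation: [0.685, 0.728, -0.0, -0.001]
wrist_force: [-0.7, -0.5, 0.4]
opening: 0.0854
gripper_force: 0.0
```

```bash
python3 - <<'E'
from h import *
st(); print(go([.549,.06,.33],3.3))
E
```

```text
t8.70 [ 0.5769 -0.0985  0.4206] yang 3.5 down [-0.0027  0.0015 -1.    ] F [-0.6614 -0.5251  0.3993] T [ 0.0578  0.0418 -0.0224] op 0.0854 grip 0.0 J [ 0.6506  0.2169 -0.6524  1.2484  0.131   1.7213  0.0896]
[ 0.799 -0.09   0.455 -0.003 -0.002  0.004]
```

Call:
{"op": "drive_tool", "data": {
  "plan": "0.15 -0.02 0.05 0 0 0 1; 0.3 -0.04 0.1 0 0 0 1; 0.45 -0.06 0.15 0 0 0 1; 0.6 -0.08 0.2 0 0 0 1; 0.75 -0.09 0.25 0 0 0 1; 0.8 -0.09 0.25 0 0 0 1; 0.8 -0.09 0.25 0 0 0 1; 0.8 -0.09 0.25 0 0 0 1; 0.8 -0.09 0.25 0 0 0 1; 0.8 -0.09 0.25 0 0 0 1"
}}

```text
time: 9.7
tool_pos: [0.5499, 0.0576, 0.3724]
orientation: [0.688, 0.726, -0.0, 0.0]
wrist_force: [1.1, -0.2, -0.1]
opening: 0.0852
gripper_force: 0.0
```

```bash
python3 - <<'E'
from h import *
st(); u=V("wrist","w4"); print(u.proj(np.array([.553,.066,.095])))
E
```

```text
t9.70 [0.5499 0.0576 0.3724] yang 3.1 down [ 0.0001 -0.0003 -1.    ] F [ 1.0822 -0.2383 -0.0732] T [-0.0606  0.007   0.0006] op 0.0852 grip 0.0 J [ 0.5177  0.1359 -0.7488  1.4311  0.0928  1.6104 -0.1682]
[326.304  154.6372]
```

View pics/w4.png

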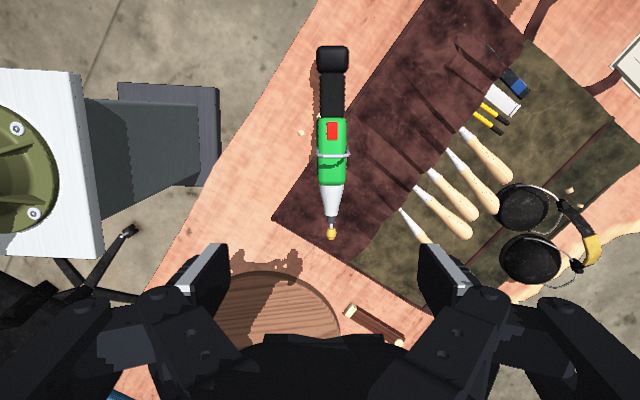

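The carver stands almost upright in the picture: burr at (331.5,235), bail bar from (318,154) to (348,154), grip at about (332,95) and battery end at (332,46).

```bash
python3 - <<'E'
from h import *
u=V("wrist")
b=u.plane((331.5,235),.027);print("burr",b)
m=u.mask([45,100,50],[80,255,255]);r=big(m)[:,0];print(cv2.boundingRect(big(m)))
k=u.mask([0,0,0],[180,255,70],(305,40,355,120));
for y in(52,60,85,90,95,100,105,110):
    x=np.nonzero(k[y])[0];print(y,x.min(),x.max(),u.plane((x.mean(),y),.04))
row=u.im[148:160,312:356].astype(int); br=row.min(2)
ys,xs=np.nonzero((br>120));print("bail px",xs.min()+312,xs.max()+312,ys.mean()+148,u.plane((xs.mean()+312,ys.mean()+148),.095))
bail=u.plane(((xs.min()+xs.max())/2+312,ys.mean()+148),.095);print(bail)
E
```

```text
burr [ 0.5704 -0.0768  0.027 ]
(317, 118, 30, 37)
52 316 348 [0.5505 0.2023 0.04  ]
60 316 347 [0.5534 0.1921 0.04  ]
85 320 343 [0.5555 0.1589 0.04  ]
90 320 344 [0.5566 0.1522 0.04  ]
95 319 344 [0.5563 0.1453 0.04  ]
100 320 344 [0.5575 0.1384 0.04  ]
105 320 350 [0.5583 0.1315 0.04  ]
110 320 347 [0.5585 0.1245 0.04  ]
bail px 316 350 154.99248120300751 [0.5616 0.0665 0.095 ]
[0.5619 0.0665 0.095 ]
```

```bash
python3 - <<'E'
from h import *
print(go([.5572,.1423,.2],3.54),go([.5572,.1423,.006],3.54))
E
```

```text
[ 0.417  0.061  0.862  0.     0.    -0.008] [ 0.417  0.061  1.832  0.     0.    -0.008]
```

Call:
{"op": "drive_tool", "data": {
  "plan": "0.12 0.02 0.2 0 0 -0.01 1; 0.24 0.04 0.4 0 0 -0.01 1; 0.36 0.06 0.6 0 0 -0.01 1; 0.417 0.061 0.8 0 0 -0.01 1; 0.417 0.061 0.95 0 0 -0.01 1; 0.417 0.061 1 0 0 -0.01 1; 0.417 0.061 1 0 0 -0.01 1; 0.417 0.061 1 0 0 -0.01 1; 0.417 0.061 1 0 0 -0.01 1; 0.417 0.061 1 0 0 -0.01 1"
}}

```text
time: 10.8
tool_pos: [0.5579, 0.1433, 0.174]
orientation: [0.684, 0.729, 0.001, 0.001]
wrist_force: [0.1, -0.7, 1.0]
opening: 0.0853
gripper_force: 0.0
```

```bash
python3 - <<'E'
from h import *
st();print(go([.5572,.1423,.006],3.54))
u=V("wrist","w5")
k=u.mask([0,0,0],[180,255,70],(250,0,400,250))
print(u.proj(np.array([.5619,.0665,.095])))
E
```

```text
t10.80 [0.5579 0.1433 0.174 ] yang 3.7 down [ 0.0028  0.0002 -1.    ] F [ 0.1346 -0.6582  0.9707] T [0.0178 0.0474 0.027 ] op 0.0853 grip 0.0 J [ 0.3744  0.2846 -0.7864  1.696   0.2123  1.246  -0.3953]
[-0.005 -0.006  0.84   0.004  0.     0.003]
[322.2075 295.1123]
```

View pics/w5.png

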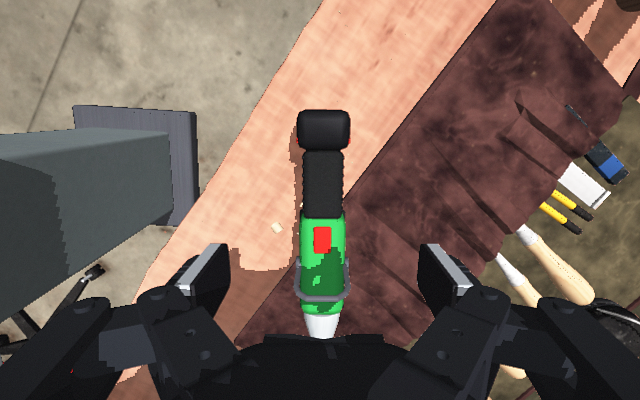

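The bail at (321,297) sits where predicted and the carver is centred between the fingers, so I descend and grip.

Call:
{"op": "drive_tool", "data": {
  "plan": "0 0 0.15 0 0 0 1; 0 0 0.3 0 0 0 1; 0 0 0.45 0 0 0 1; 0 0 0.6 0 0 0 1; 0 0 0.7 0 0 0 1; 0 0 0.78 0 0 0 1; 0 0 0.83 0 0 0 1; 0 0 0.83 0 0 0 0.8; 0 0 0.83 0 0 0 0.6; 0 0 0.83 0 0 0 0.5",
  "newtons": 100
}}

```text
time: 11.85
tool_pos: [0.5579, 0.1437, 0.0075]
orientation: [0.684, 0.73, 0.001, 0.001]
wrist_force: [-0.6, -0.7, 0.3]
opening: 0.0441
gripper_force: 0.0
```

Call:
{"op": "drive_tool", "data": {
  "plan": "0 0 0 0 0 0 0.45; 0 0 0 0 0 0 0.4; 0 0 0 0 0 0 0.3; 0 0 0 0 0 0 0.3; 0 0 0 0 0 0 0.3; 0 0 0 0 0 0 0.3; 0 0 0 0 0 0 0.3; 0 0 0 0 0 0 0.3; 0 0 0 0 0 0 0.3; 0 0 0 0 0 0 0.3"
}}

```text
time: 12.85
tool_pos: [0.5576, 0.1435, 0.0074]
orientation: [0.684, 0.73, 0.0, 0.001]
wrist_force: [-1.6, -0.8, 6.4]
opening: 0.035
gripper_force: 98.7
```

```bash
python3 - <<'E'
from h import *
st()
E
```

```text
t12.85 [0.5576 0.1435 0.0074] yang 3.7 down [ 0.0015 -0.0003 -1.    ] F [-1.5662 -0.8289  6.4319] T [-0.1879  0.2035  0.0016] op 0.0350 grip 98.7 J [ 0.2916  0.4781 -0.7079  1.8407  0.3752  0.9588 -0.5154]
```

Call:
{"op": "drive_tool", "data": {
  "plan": "0 0 -0.03 0 0 0 0.3; 0 0 -0.08 0 0 0 0.3; 0 0 -0.15 0 0 0 0.3; 0 0 -0.25 0 0 0 0.3; 0 0 -0.35 0 0 0 0.3; 0 0 -0.45 0 0 0 0.3; 0 0 -0.55 0 0 0 0.3; 0 0 -0.65 0 0 0 0.3; 0 0 -0.7 0 0 0 0.3; 0 0 -0.7 0 0 0 0.3"
}}

```text
time: 13.85
tool_pos: [0.5578, 0.1438, 0.1483]
orientation: [0.684, 0.73, 0.001, 0.001]
wrist_force: [0.7, -0.2, -3.1]
opening: 0.0349
gripper_force: 100.0
```

```bash
python3 - <<'E'
from h import *
st();print(go([.45,.0,.15],15),go([.3956,-.1917,.15],25.6))
u=V("wrist","w6");s=arm.sense();M=R.from_quat(s["orientation"]).as_matrix()
u0=V("wrist")
# bail pixel now
sub=u.im[275:330,280:365].astype(int);sat=sub.max(2)-sub.min(2)
d=np.array([-.0645,.998,0]);B=s["tool_pos"]+np.array([0,0,.0876])-.0771*d;print("pred bail px",u.proj(B))
cv2.imwrite("pics/w6c.png",cv2.resize(u.im[90:340,220:420],None,fx=2,fy=2)[:,:,::-1])
for i in range(4):
    V("wrist"); print(arm.sense()["wrist_force"])
E
```

```text
t13.85 [0.5578 0.1438 0.1483] yang 3.7 down [ 0.0034  0.0003 -1.    ] F [ 0.7131 -0.202  -3.0983] T [ 0.2513 -0.035  -0.0324] op 0.0349 grip 100.0 J [ 0.368   0.3087 -0.7831  1.726   0.2332  1.1994 -0.4112]
[-0.682 -0.585 -0.011  0.004  0.    -0.251] [-1.621 -0.918 -0.012  0.004  0.001 -0.486]
pred bail px [322.0168 615.2785]
[ 0.1102 -0.8414 -3.4112]
[ 0.0947 -0.8859 -2.9048]
[-0.3059  0.265  -3.7742]
[-0.0569  0.3394 -2.6836]
```

View pics/w6c.png

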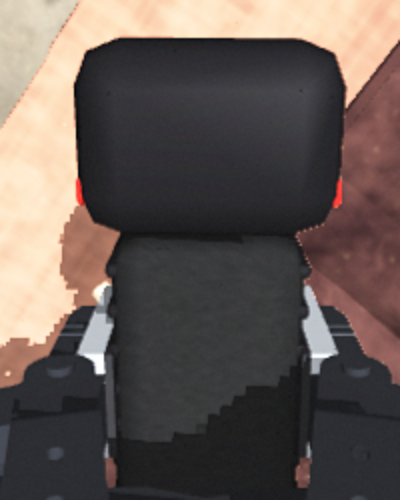

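The picture shows the grip held squarely between the pads with the battery upright, and the lifted weight is about 3.2 N.

Call:
{"op": "drive_tool", "data": {
  "plan": "-0.05 -0.04 0 0 0 -0.02 0.3; -0.15 -0.12 0 0 0 -0.05 0.3; -0.25 -0.2 0 0 0 -0.09 0.3; -0.36 -0.29 0 0 0 -0.13 0.3; -0.47 -0.38 0 0 0 -0.17 0.3; -0.58 -0.47 0 0 0 -0.21 0.3; -0.68 -0.55 0 0 0 -0.25 0.3; -0.75 -0.6 0 0 0 -0.28 0.3; -0.78 -0.62 0 0 0 -0.3 0.3; -0.78 -0.62 0 0 0 -0.3 0.3"
}}

```text
time: 15.15
tool_pos: [0.4423, -0.0215, 0.1458]
orientation: [0.594, 0.804, -0.001, -0.0]
wrist_force: [-0.2, 0.9, -2.1]
opening: 0.0351
gripper_force: 100.1
```

```bash
python3 - <<'E'
from h import *
st();print(go([.3956,-.1917,.15],25.6))
E
```

```text
t15.15 [ 0.4423 -0.0215  0.1458] yang 17.1 down [-0.0014 -0.0007 -1.    ] F [-0.185  0.894 -2.075] T [ 0.2719  0.0898 -0.0283] op 0.0351 grip 100.1 J [ 0.7219 -0.0403 -0.7105  2.0264 -0.028   1.1473  0.3218]
[-0.745 -0.473 -0.02  -0.002  0.    -0.189]
```

Call:
{"op": "drive_tool", "data": {
  "plan": "-0.05 -0.03 0 0 0 -0.02 0.3; -0.15 -0.09 0 0 0 -0.05 0.3; -0.25 -0.16 0 0 0 -0.08 0.3; -0.35 -0.22 -0.01 0 0 -0.1 0.3; -0.45 -0.28 -0.01 0 0 -0.12 0.3; -0.55 -0.35 -0.02 0 0 -0.15 0.3; -0.65 -0.41 -0.02 0 0 -0.17 0.3; -0.72 -0.45 -0.02 0 0 -0.19 0.3; -0.745 -0.473 -0.02 0 0 -0.19 0.3; -0.745 -0.473 -0.02 0 0 -0.19 0.3"
}}

```text
time: 16.15
tool_pos: [0.3968, -0.1906, 0.1499]
orientation: [0.532, 0.847, 0.0, -0.001]
wrist_force: [1.0, 1.0, -3.0]
opening: 0.035
gripper_force: 100.1
```

```bash
python3 - <<'E'
from h import *
st();print(go([.3956,-.1917,.219],25.6))
v=V("scene","s7");w=V("side","e7")
h=np.array([.441,-.2864,.278]);print("hook px",v.proj(h),w.proj(h))
a=cv2.resize(v.im[110:290,320:460],None,fx=2.8,fy=2.8,interpolation=cv2.INTER_CUBIC)
b=cv2.resize(w.im[170:350,240:380],None,fx=2.8,fy=2.8,interpolation=cv2.INTER_CUBIC)
cv2.imwrite("pics/c7.png",np.hstack([a,b])[:,:,::-1])
E
```

```text
t16.15 [ 0.3968 -0.1906  0.1499] yang 25.7 down [-0.0009  0.0008 -1.    ] F [ 0.9516  0.9524 -3.0312] T [ 0.2647  0.1218 -0.0103] op 0.0350 grip 100.1 J [ 0.8949 -0.0529 -0.4889  2.0331 -0.0276  1.1565  0.8663]
[-0.002 -0.008 -0.346 -0.001 -0.001  0.002]
hook px [382.2749 183.1605] [301.957  214.3493]
```

Rise to the entry height, then look before inserting.

Call:
{"op": "drive_tool", "data": {
  "plan": "0 0 -0.03 0 0 0 0.3; 0 0 -0.08 0 0 0 0.3; 0 0 -0.13 0 0 0 0.3; 0 0 -0.18 0 0 0 0.3; 0 0 -0.23 0 0 0 0.3; 0 0 -0.27 0 0 0 0.3; 0 0 -0.31 0 0 0 0.3; 0 0 -0.335 0 0 0 0.3; 0 0 -0.346 0 0 0 0.3; 0 0 -0.346 0 0 0 0.3"
}}

```text
time: 17.25
tool_pos: [0.3971, -0.1908, 0.2197]
orientation: [0.532, 0.847, -0.0, 0.0]
wrist_force: [-0.4, 0.8, -3.8]
opening: 0.0352
gripper_force: 100.1
```

```bash
python3 - <<'E'
from h import *
st();print(go([.4077,-.2169,.219],25.6))
v=V("scene","s7");w=V("side","e7")
s=arm.sense();h=np.array([.441,-.2864,.278]);print("hook px",v.proj(h),w.proj(h))
B=s["tool_pos"]+np.r_[-.0771*np.array([-.432,.902]),.0876];print("bail",B,v.proj(B),w.proj(B))
a=cv2.resize(v.im[120:250,330:430],None,fx=4,fy=4,interpolation=cv2.INTER_CUBIC)
b=cv2.resize(w.im[170:300,250:350],None,fx=4,fy=4,interpolation=cv2.INTER_CUBIC)
cv2.imwrite("pics/c8.png",np.hstack([a,b])[:,:,::-1])
E
```

```text
t17.25 [ 0.3971 -0.1908  0.2197] yang 25.8 down [ 0.0001 -0.0002 -1.    ] F [-0.4244  0.7739 -3.796 ] T [ 0.259   0.0743 -0.005 ] op 0.0352 grip 100.1 J [ 0.9018 -0.1141 -0.4741  1.9394 -0.0538  1.3039  0.8943]
[-0.141 -0.009  0.003  0.     0.     0.004]
hook px [382.2749 183.1605] [301.957  214.3493]
bail [ 0.4301 -0.2601  0.3067] [381.1211 182.7393] [292.8816 201.7996]
```

View pics/c8.png

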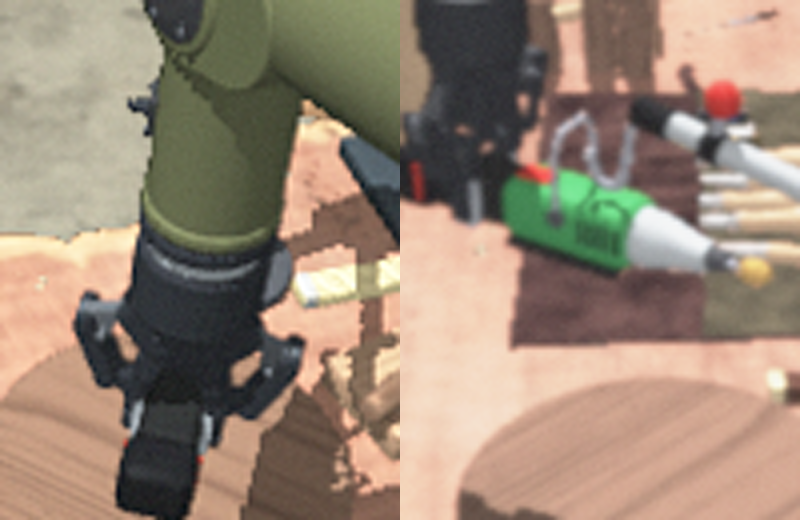

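In the side view (right half) the hook hangs from the black boom end with its bottom at crop (605,185). The bail's bar is at about (575,118), outside and above the hook tip, matching the predicted positions within 2–3 px. I will insert it slowly.

Call:
{"op": "drive_tool", "data": {
  "plan": "-0.01 0 0 0 0 0 0.3; -0.025 0 0 0 0 0 0.3; -0.04 0 0 0 0 0 0.3; -0.055 -0.005 0 0 0 0 0.3; -0.07 -0.005 0 0 0 0 0.3; -0.085 -0.005 0 0 0 0 0.3; -0.1 -0.01 0 0 0 0 0.3; -0.115 -0.01 0 0 0 0 0.3; -0.13 -0.01 0 0 0 0 0.3; -0.14 -0.01 0 0 0 0 0.3"
}}

```text
time: 18.35
tool_pos: [0.4075, -0.2171, 0.2195]
orientation: [0.532, 0.847, -0.0, 0.0]
wrist_force: [-0.9, 0.0, -2.6]
opening: 0.0354
gripper_force: 100.1
```

```bash
cat >> h.py <<'E'
def force(n=6):
    F=[]
    for i in range(n): grab_frame("wrist"); F.append(arm.sense()["wrist_force"])
    return np.mean(F,0)
E
python3 - <<'E'
from h import *
st();print(force(6))
w=V("side");red=w.mask([0,170,70],[6,255,255],(400,150,480,240));print(w.proj(np.array([.4797,-.3643,.357])))
m=w.mask([0,170,70],[6,255,255],(300,175,370,230))|w.mask([174,170,70],[180,255,255],(300,175,370,230));print("knob side",cen(m))
E
```

```text
t18.35 [ 0.4075 -0.2171  0.2195] yang 25.8 down [ 0.     -0.0001 -1.    ] F [-0.9089  0.0302 -2.5708] T [0.1889 0.0872 0.0436] op 0.0354 grip 100.1 J [ 0.9144 -0.0621 -0.4601  1.8974 -0.0285  1.2999  0.9124]
[-0.0203  0.1863 -3.3527]
[330.5969 194.7418]
knob side (np.float64(330.21875), np.float64(194.6875), 32)
```

Call:
{"op": "drive_tool", "data": {
  "plan": "0 0 0.01 0 0 0 0.3; 0 0 0.025 0 0 0 0.3; 0 0 0.04 0 0 0 0.3; 0 0 0.055 0 0 0 0.3; 0 0 0.07 0 0 0 0.3; 0 0 0.085 0 0 0 0.3; 0 0 0.1 0 0 0 0.3; 0 0 0.115 0 0 0 0.3; 0 0 0.125 0 0 0 0.3; 0 0 0.125 0 0 0 0.3"
}}

```text
time: 19.7
tool_pos: [0.4072, -0.2167, 0.1942]
orientation: [0.532, 0.847, -0.0, -0.0]
wrist_force: [0.2, 0.4, -2.5]
opening: 0.0351
gripper_force: 100.1
```

```bash
python3 - <<'E'
from h import *
st();print(force(5))
E
```

```text
t19.70 [ 0.4072 -0.2167  0.1942] yang 25.8 down [-0.0005  0.0002 -1.    ] F [ 0.2485  0.3741 -2.535 ] T [0.2636 0.1377 0.0269] op 0.0351 grip 100.1 J [ 0.912  -0.0441 -0.4644  1.9335 -0.0208  1.2481  0.9046]
[ 0.4744  0.2359 -2.913 ]
```

Call:
{"op": "drive_tool", "data": {
  "plan": "0 0 0.01 0 0 0 0.3; 0 0 0.02 0 0 0 0.3; 0 0 0.03 0 0 0 0.3; 0 0 0.04 0 0 0 0.3; 0 0 0.05 0 0 0 0.3; 0 0 0.06 0 0 0 0.3; 0 0 0.07 0 0 0 0.3; 0 0 0.075 0 0 0 0.3; 0 0 0.075 0 0 0 0.3; 0 0 0.075 0 0 0 0.3"
}}

```text
time: 20.95
tool_pos: [0.4075, -0.2169, 0.1796]
orientation: [0.532, 0.847, -0.0, 0.0]
wrist_force: [0.8, 0.1, -1.4]
opening: 0.035
gripper_force: 100.2
```

```bash
python3 - <<'E'
from h import *
st();print(force(5))
w=V("side");b=(300,175,370,230)
m=w.mask([0,170,70],[6,255,255],b)|w.mask([174,170,70],[180,255,255],b);print("knob side",cen(m))
E
```

```text
t20.95 [ 0.4075 -0.2169  0.1796] yang 25.8 down [ 0.0002 -0.0003 -1.    ] F [ 0.8133  0.0521 -1.3565] T [0.0292 0.0139 0.03  ] op 0.0350 grip 100.2 J [ 0.9105 -0.0318 -0.4667  1.9528 -0.0151  1.2169  0.899 ]
[ 0.3752 -0.9246 -1.5815]
knob side (np.float64(329.57575757575756), np.float64(196.57575757575756), 33)
```

Call:
{"op": "drive_tool", "data": {
  "plan": "-0.002 0 0.01 0 0 0 0.3; -0.004 0 0.02 0 0 0 0.3; -0.006 0 0.03 0 0 0 0.3; -0.008 0 0.04 0 0 0 0.3; -0.01 0 0.05 0 0 0 0.3; -0.013 0 0.06 0 0 0 0.3; -0.016 0 0.07 0 0 0 0.3; -0.019 0 0.08 0 0 0 0.3; -0.021 0 0.09 0 0 0 0.3; -0.022 0 0.1 0 0 0 0.3"
}}

```text
time: 22.25
tool_pos: [0.4094, -0.2208, 0.1594]
orientation: [0.532, 0.847, -0.0, 0.0]
wrist_force: [-0.8, 0.8, -0.9]
opening: 0.0352
gripper_force: 100.3
```

```bash
python3 - <<'E'
from h import *
st();F=force(8);print(F,"radial",F[:2]@[-.432,.902],"tang",F[:2]@[.902,.432])
w=V("side");b=(300,175,370,240)
m=w.mask([0,170,70],[6,255,255],b)|w.mask([174,170,70],[180,255,255],b);print("knob side",cen(m))
E
```

```text
t22.25 [ 0.4094 -0.2208  0.1594] yang 25.8 down [ 0.0002 -0.0001 -1.    ] F [-0.7898  0.752  -0.8874] T [0.2449 0.1548 0.0438] op 0.0352 grip 100.3 J [ 0.9097 -0.0045 -0.4675  1.9709 -0.0021  1.1745  0.8929]
[-0.9065  1.353  -0.9219] radial 1.6119848719664258 tang -0.23316005538946957
knob side (np.float64(327.93548387096774), np.float64(201.29032258064515), 31)
```

Call:
{"op": "drive_tool", "data": {
  "plan": "0.003 0 0 0 0 0 0.3; 0.006 0 0 0 0 0 0.3; 0.009 0 0 0 0 0 0.3; 0.012 0 0 0 0 0 0.3; 0.012 0 0.01 0 0 0 0.3; 0.012 0 0.02 0 0 0 0.3; 0.012 0 0.02 0 0 0 0.3; 0.012 0 0.02 0 0 0 0.3; 0.012 0 0.02 0 0 0 0.3; 0.012 0 0.02 0 0 0 0.3"
}}

```text
time: 23.7
tool_pos: [0.4084, -0.2189, 0.1556]
orientation: [0.532, 0.847, -0.0, 0.0]
wrist_force: [1.1, -2.0, -0.2]
opening: 0.0349
gripper_force: 100.5
```

```bash
cat > f.py <<'E'
from h import *
st();F=force(8);print(F,"radial",F[:2]@[-.432,.902],"tang",F[:2]@[.902,.432])
w=V("side");b=(300,175,370,240)
m=w.mask([0,170,70],[6,255,255],b)|w.mask([174,170,70],[180,255,255],b);print("knob side",cen(m))
E
python3 f.py
```

```text
t23.70 [ 0.4084 -0.2189  0.1556] yang 25.8 down [ 0.0003 -0.0005 -1.    ] F [ 1.0663 -2.0438 -0.2049] T [-0.3755 -0.1987 -0.0065] op 0.0349 grip 100.5 J [ 0.9085 -0.0052 -0.4691  1.9796 -0.0023  1.1662  0.89  ]
[ 1.3728 -2.8427  0.1987] radial -3.157126439846959 tang 0.010238566489455382
knob side (np.float64(327.93939393939394), np.float64(202.5151515151515), 33)
```

Call:
{"op": "drive_tool", "data": {
  "plan": "-0.002 0 0 0 0 0 0.3; -0.004 0 0 0 0 0 0.3; -0.006 0 0 0 0 0 0.3; -0.007 0 0 0 0 0 0.3; -0.007 0 0 0 0 0 0.3; -0.007 0 0 0 0 0 0.3; -0.007 0 0 0 0 0 0.3; -0.007 0 0 0 0 0 0.3; -0.007 0 0 0 0 0 0.3; -0.007 0 0 0 0 0 0.3"
}}

```text
time: 25.15
tool_pos: [0.4088, -0.2196, 0.1554]
orientation: [0.532, 0.847, 0.0, -0.0]
wrist_force: [-1.0, 0.7, -0.5]
opening: 0.0349
gripper_force: 100.4
```

```bash
python3 f.py
```

```text
t25.15 [ 0.4088 -0.2196  0.1554] yang 25.8 down [-0.0003  0.0002 -1.    ] F [-0.9711  0.6611 -0.4813] T [0.3199 0.1671 0.0009] op 0.0349 grip 100.4 J [ 0.9088 -0.0026 -0.4687  1.9777 -0.0013  1.1666  0.8907]
[-0.8428  2.2261 -0.5866] radial 2.372091026938827 tang 0.20145115515342013
knob side (np.float64(327.84375), np.float64(202.46875), 32)
```

Call:
{"op": "drive_tool", "data": {
  "plan": "0.001 0 0.003 0 0 0 0.3; 0.001 0 0.006 0 0 0 0.3; 0.001 0 0.009 0 0 0 0.3; 0.001 0 0.012 0 0 0 0.3; 0.001 0 0.015 0 0 0 0.3; 0.001 0 0.018 0 0 0 0.3; 0.001 0 0.018 0 0 0 0.3; 0.001 0 0.018 0 0 0 0.3; 0.001 0 0.018 0 0 0 0.3; 0.001 0 0.018 0 0 0 0.3"
}}

```text
time: 26.6
tool_pos: [0.4089, -0.2199, 0.152]
orientation: [0.532, 0.847, -0.0, 0.0]
wrist_force: [1.2, -1.2, 0.4]
opening: 0.035
gripper_force: 100.6
```

```bash
python3 f.py
```

```text
t26.60 [ 0.4089 -0.2199  0.152 ] yang 25.8 down [ 0.0003 -0.0005 -1.    ] F [ 1.1807 -1.1695  0.3788] T [-0.1484 -0.0287 -0.0114] op 0.0350 grip 100.6 J [ 0.9084  0.0007 -0.469   1.9819  0.0007  1.1586  0.8889]
[ 1.2274 -1.0195 -0.3483] radial -1.4498556056508474 tang 0.6667199750189124
knob side (np.float64(327.4375), np.float64(203.0), 32)
```

Call:
{"op": "drive_tool", "data": {
  "plan": "-0.001 0 0.003 0 0 0 0.3; -0.002 0 0.006 0 0 0 0.3; -0.003 0 0.009 0 0 0 0.3; -0.004 0 0.012 0 0 0 0.3; -0.004 0 0.015 0 0 0 0.3; -0.004 0 0.015 0 0 0 0.3; -0.004 0 0.015 0 0 0 0.3; -0.004 0 0.015 0 0 0 0.3; -0.004 0 0.015 0 0 0 0.3; -0.004 0 0.015 0 0 0 0.3"
}}

```text
time: 28.05
tool_pos: [0.4091, -0.2203, 0.1489]
orientation: [0.532, 0.847, -0.0, -0.0]
wrist_force: [-0.4, 0.3, -0.9]
opening: 0.0351
gripper_force: 100.3
```

```bash
sed -i 's/force(8)/force(16)/' f.py; python3 f.py
```

```text
t28.05 [ 0.4091 -0.2203  0.1489] yang 25.8 down [-0.0001  0.     -1.    ] F [-0.356   0.2607 -0.9062] T [-0.0813 -0.004   0.0387] op 0.0351 grip 100.3 J [ 0.9082  0.0053 -0.4691  1.9844  0.0027  1.1525  0.8879]
[-0.0272 -0.0144 -0.0349] radial -0.001298299716460383 tang -0.030729284418492927
knob side (np.float64(327.11764705882354), np.float64(203.61764705882354), 34)
```

The measured forces are all about zero, so the arm carries the whole weight and has settled. I will release gently.

Call:
{"op": "drive_tool", "data": {
  "plan": "0 0 0 0 0 0 0.42; 0 0 0 0 0 0 0.44; 0 0 0 0 0 0 0.47; 0 0 0 0 0 0 0.5; 0 0 0 0 0 0 0.55; 0 0 0 0 0 0 0.6; 0 0 0 0 0 0 0.7; 0 0 0 0 0 0 0.8; 0 0 0 0 0 0 0.9; 0 0 0 0 0 0 1",
  "newtons": 20
}}

```text
time: 29.9
tool_pos: [0.4092, -0.2204, 0.1489]
orientation: [0.532, 0.847, -0.0, 0.0]
wrist_force: [0.1, 0.2, -0.2]
opening: 0.0855
gripper_force: 0.0
```

```bash
sed -i 's/force(16)/force(3)/' f.py; python3 f.py
```

```text
t29.90 [ 0.4092 -0.2204  0.1489] yang 25.8 down [ 0.     -0.0001 -1.    ] F [ 0.1347  0.1742 -0.2077] T [ 0.0194 -0.0091  0.0063] op 0.0855 grip 0.0 J [ 0.9082  0.0053 -0.4691  1.9843  0.0027  1.1525  0.8879]
[ 0.3359 -0.2494  0.1717] radial -0.37005918537522486 tang 0.19528615526288734
knob side (np.float64(327.2647058823529), np.float64(203.47058823529412), 34)
```

Call:
{"op": "drive_tool", "data": {
  "plan": "0 0 -0.05 0 0 0 1; 0 0 -0.12 0 0 0 1; 0 0 -0.2 0 0 0 1; 0 0 -0.3 0 0 0 1; 0 0 -0.4 0 0 0 1; 0 0 -0.5 0 0 0 1; 0 0 -0.65 0 0 0 1; 0 0 -0.8 0 0 0 1; 0.1 0 -0.95 0 0 0 1; 0.2 0 -1 0 0 0 1"
}}

```text
time: 31.1
tool_pos: [0.3928, -0.1843, 0.3535]
orientation: [0.532, 0.847, 0.0, 0.003]
wrist_force: [-0.5, 0.7, 0.0]
opening: 0.0857
gripper_force: 0.0
```

Call:
{"op": "drive_tool", "data": {
  "plan": "0.05 0 -0.05 0 0 0 1; 0.1 0 -0.1 0 0 0 1; 0.2 0 -0.15 0 0 0 1; 0.3 0.1 -0.2 0 0 0 1; 0.4 0.2 -0.2 0 0 0 1; 0.5 0.3 -0.2 0 0 0 1; 0.5 0.4 -0.2 0 0 0 1; 0.5 0.4 -0.2 0 0 0 1; 0.5 0.4 -0.2 0 0 0 1; 0.5 0.4 -0.2 0 0 0 1"
}}

```text
time: 32.1
tool_pos: [0.4197, -0.0606, 0.3888]
orientation: [0.532, 0.846, -0.0, -0.0]
wrist_force: [0.6, 1.4, -0.2]
opening: 0.0855
gripper_force: 0.0
```

```bash
python3 f.py; python3 - <<'E'
from h import *
v=V("scene");w=V("side")
f=lambda c,b:cen(c.mask([45,100,40],[80,255,255],b))
p=f(v,(330,150,450,290));q=f(w,(230,180,350,300));print("green",p,q,tri(v,p,w,q))
r=lambda c,b:cen(c.mask([0,170,70],[6,255,255],b)|c.mask([174,170,70],[180,255,255],b))
y=lambda c,b:cen(c.mask([18,110,110],[34,255,255],b))
print(r(v,(385,120,415,165)),w.proj(np.array([.4797,-.3643,.357])))
E
```

```text
t32.10 [ 0.4197 -0.0606  0.3888] yang 25.7 down [-0.0009  0.     -1.    ] F [ 0.6166  1.353  -0.1724] T [-0.0201  0.0066 -0.0175] op 0.0855 grip 0.0 J [ 0.8334 -0.2089 -0.6148  1.6631 -0.1201  1.6503  0.6674]
[-0.2975 -0.0003  0.2873] radial 0.12823029910233602 tang -0.26846979561517165
knob side (np.float64(327.34375), np.float64(203.375), 32)
green (np.float64(378.9693593314763), np.float64(207.54874651810584), 359) (np.float64(303.7134387351779), np.float64(249.1581027667984), 506) [ 0.4398 -0.2937  0.1754]
(np.float64(390.5090909090909), np.float64(148.3090909090909), 55) [330.5969 194.7418]
```

```bash
python3 -c "
from plant import ticket
print(ticket.finish_job())"
```

```text
the job is handed in; nothing more can be done
None
```

The carver hangs by its bail on the balancer hook, clear of the seat; the arm stayed still when I let go, the hook is about 15 mm (estimated) from the seat's middle, and the job was handed in at 32 s (no verdict shown).

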